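# Slide the spare battery pack home in the free bay of the desk charger

### The arm

A 7-joint arm with a two-finger parallel gripper is mounted at the origin on the work surface. World frame = base frame: x ahead of the robot, y to its left, z up, the work surface at z = 0. Lengths are in m, angles in rad, forces in N, time in s.
With the tool pointing down it reaches from about 0.4 to 0.9 m from the base axis. Payload 5.5 kg.
Tool frame: the origin (TCP) lies midway between the tips of the shut fingers; the grasp point (between the pads) lies 19 mm behind it; z points along the fingers, y is the line along which they close (so a half turn about z gives the same grasp; the last joint's range is limited). The gripper opens to 92 mm and grips with 3 to 60 N. Pads are 19 mm wide; open, the fingers measure 130 mm over their backs; the gripper's body (75 mm by 190 mm) begins 47 mm behind the grasp point.
Start: joints at [-0.863, 0.501, -0.427, 1.55, 0.221, 1.138, -0.21], TCP at [0.28, 0.587, 0.227] pointing down, gripper open.
Joint ranges: [-2.88, 2.88], [-0.31, 2.03], [-1.54, 1.56], [0.2, 2.42], [-1.41, 4.55], [0.19, 2.02], [-2.57, 2.57]. Speed limits (rad/s): [2.57, 2.57, 3.14, 3.14, 3.14, 3.14, 3.14].

### API

Orientations are given as a unit quaternion [w, x, y, z].
In Python, from cell import sensors, viewer, ticket gives the robot as it stands.
- The arm moves only by the tool apply_moves, never from a script. Its argument "moves" is text: rows parted by semicolons, each of 5 numbers parted by spaces: the opening, from -1 (shut) to 1 (fully open), so that 0 is half open, then the shift along the tool's x, y, z in cm, then the turn about the tool's z in rad. A call has 1 to 10 rows; each row is the pose to reach, as a shift and turn from the pose commanded when the call began, along the tool's axes at that moment; what a row does not reach only later rows make up. A row lasts 1/12 s, in which the tool goes at most 41.7 mm and 7.16 degrees, less where a joint would pass 70% of its speed; a pose out of reach is approached as far as the arm can. A call with a gripper value outside its range is refused whole. The fingers move at their own pace and stop on an object; the grip force is fixed at half the most. Time passes only in rows, so rows that repeat a pose let the fingers close. It gives the time, the measured TCP pose, the force, the opening and the grip force at its end, in the units of the state.
- sensors.state(): the state, without advancing time (a new reading comes with each control period).
- viewer.get_image(name): name is "scene" or "top"; returns a dict with "color" (420x560x3 uint8, red, green, blue), "fx", "fy", "cx", "cy" (pixels), "k1" (the pictures are not rectified: a ray, as slopes to the right and down, at radius r is drawn at 1 + k1 r^2 times it, then the intrinsics apply), "position" and "rotation" of the camera in the world. Camera axes: x right, y up, looking along -z (the intrinsics and any distortion apply to the point x, -y, -z); pixel columns grow to the right and rows downward; lengths in m; the calibration is good to about 2 mm. A picture is of the moment at which its call begins. There is no depth.
- ticket.sign_off(): hands the job in; it is judged then, once.
The state is a dict: "clock": time; "q": joint angles; "joint_vel": joint speeds; "joint_torque": joint torques, N m; "tcp_pos": TCP position; "tool_rot": TCP orientation; "contact_force": force on the tool from outside, world axes, zero at the start; "torque": the same for the moment, N m; "gripper_width": opening from 0.0 (shut) to 1.0 (fully open); "grasp_force": force on a finger pad.
Only numpy, scipy, OpenCV 4.12 (cv2) and the standard library are available. Lean on these libraries where they do the work, as an engineer would, in place of code of your own. Each camera call takes 0.05 s, during which the arm holds its last target. There are 200 camera calls.

### The job

Put the spare battery pack on charge: lay it flat in the mouth of the charger's empty bay, contact end (the nose with the bevelled corners) first, then push it along between the converging guides until the catches click and it sits fully home. How deep the contact carriage at the end is set is not known, so feel for it: press gently, never ram it or set it down hard. Then let go, and leave the other things on the desk where they are.

Things in the scene. Friction and masses are not known exactly. Their poses are not given: they have to be found in the camera images.
- pack_center (a point): Centre, half-way up, of the loose spare battery pack: a plain grey block 108 long (x), 50 wide (y), 26 mm high (z), about 0.28 kg, flat on the desk. +x points to its nose, the contact end. Each long side has an upright notch (6.4 wide, 3 mm deep) 22 mm behind the nose for the charger's catches.
- pack_nose (a point): Middle of the pack's nose face: the contact end, with four copper contacts and its two upright corners bevelled (12 mm along, 4.6 mm across). It goes in first. Axes as pack_center.
- pack_tail (a point): Middle of the pack's flat, square tail face (50 x 26 mm), which has black thumb ribs on the top beside it: the end to push on. Axes as pack_center.
- bay: The one empty bay of the black three-bay desk charger, fixed; the other two, 98 mm apart, hold such packs; which one is free varies. Origin on the desk, z up, +x the way a pack is pushed in, y across. Packs slide 22 mm above the desk: first on a tongue 40 mm wide (fingers pass beside a pack on it), x -85 to -35 mm, then on a slick bed 92 mm wide. The power unit behind is 58 mm high.
- bay_mouth (a point): On the sliding surface, 22 mm above the desk, midway between the front tips of the two guides (x -30 mm of the bay, same axes). The guides, 20 mm high, are 81 mm apart here, close in to 53 mm over the next 45 mm, then run parallel to the back. A pack may rest with its nose 10 to 30 mm past here, its tail overhanging the tongue.
- contacts (a joint): Sprung contact block in the face of the bay's grey contact carriage, the end stop: how far it is pressed in, 0 to 0.0068 m, 1.5 to 4.5 N; 0.006 = pack home. The carriage (56 mm high) is clamped where it was last set: home has the pack's nose at bay x 45 to 85 mm, not reported. The solid carriage is 0.8 mm past home; over 16 N on it harms it.
- catch_l (a joint): Left catch: one of two sprung steel rollers on the carriage that stick 4 mm in from the guides, 22 mm before the nose's home. How far it is pushed outwards, m. The nose meets them with a bump of 3 to 8 N that is not yet home; riding on the pack's side it reads about 0.0025, at home it snaps into the notch (about 0.001) and holds the pack.
- catch_r (a joint): Right catch, the mirror image of the left one; same values.
- terminal: Bystander: handheld scanning terminal lying on its back, 166 x 74 x 18 mm, black with a screen and keys. Origin at the middle of its underside.
- stapler: Bystander: desk stapler, 145 x 34 x 57 mm. Origin at the middle of its underside.
- stamp: Bystander: self-inking hand stamp standing upright, 46 x 66 x 72 mm. Origin at the middle of its underside.
- label_roll: Bystander: roll of blank labels standing on its flat side, 84 mm across, 50 mm high. Origin at the middle of its underside.
- thermometer: Bystander: pistol-shaped forehead thermometer lying on its side, about 100 x 130 x 34 mm, white. Origin at the middle of its underside.
- sanitizer: Bystander: hand sanitizer bottle, 62 mm across, 165 mm tall. Origin at the middle of its underside.
- pen_cup: Bystander: steel pen cup with pens, 80 mm across, 95 mm high, pens up to 145 mm. Origin at the middle of its underside.
There are look-alikes about, which are no part of the job. Leave any pink, red or yellow look-alike of the part that bears pack_center alone.

How it is judged:
By the outcome, as a careful person would: the job done as asked, in the order asked, and still so for the second after the job is handed in, with the robot touching nothing.
It also fails if it takes over 67 s, if anything falls off the work surface, if the arm or the gripper's body presses on something with over 40 N, if the wrist force passes 120 N, or if a joint passes its speed limit or range.

## Working session

There is one attempt and no reset: what is moved stays moved. The work goes in short steps, Python scripts to look and compute and a tool call to move; the robot and the scene stay as the last step left them, time stands still between calls to the robot, and variables do not carry over. Pictures are saved under pics/ and viewed, at most 10 in all, crops included, and the job is handed in when it is done.

Besides the shell and the picture viewer there is one more tool, called after "Emit:" as name(argument=value, ...) on one line, values as JSON. apply_moves: Moves the arm, as the interface text tells. Its arguments: {"type":"object","properties":{"moves":{"type":"string"}},"required":["moves"]}

```bash
ls; mkdir -p pics; cat > h.py <<'E'
import numpy as np, cv2
from cell import sensors, viewer, ticket
def grab(n,f):
    im=viewer.get_image(n); cv2.imwrite('pics/'+f+'.png',im['color'][:,:,::-1])
    np.save('pics/'+f+'.npy',im,allow_pickle=True); return im
def load(f): return np.load('pics/'+f+'.npy',allow_pickle=True).item()
def ray(im,u,v):
    K=np.array([[im['fx'],0,im['cx']],[0,im['fy'],im['cy']],[0,0,1.]])
    p=cv2.undistortPoints(np.array([[[u,v]]],float),K,np.array([im['k1'],0,0,0,0.]))[0,0]
    return np.array(im['position']),np.array(im['rotation']).reshape(3,3)@np.array([p[0],-p[1],-1])
def onz(im,u,v,z):
    o,d=ray(im,u,v); return o+d*(z-o[2])/d[2]
def proj(im,P):
    q=np.array(im['rotation']).reshape(3,3).T@(np.array(P)-im['position']); x,y=q[0]/-q[2],-q[1]/-q[2]
    s=1+im['k1']*(x*x+y*y); return im['fx']*x*s+im['cx'],im['fy']*y*s+im['cy']
E
python3 - <<'E'
from h import *
for n in('scene','top'):
    i=grab(n,n+'0'); print({k:v for k,v in i.items() if k!='color'})
print(sensors.state())
E
```

```text
pics
{'fx': 524.0553533222325, 'fy': 524.0553533222325, 'cx': 286.2321172341247, 'cy': 214.01104039479426, 'k1': -0.09701871497435893, 'position': array([ 1.30380872, -0.80734268,  1.14931847]), 'rotation': array([0.8552918 , 0.36508024, 0.13758387, 0.34097366])}
{'fx': 392.95324471843327, 'fy': 392.95324471843327, 'cx': 277.44281692787064, 'cy': 208.4731634776271, 'k1': -0.0584277151661701, 'position': array([0.41502084, 0.00931312, 1.0346545 ]), 'rotation': array([-0.70543046, -0.03571276,  0.03208475,  0.70715135])}
{'clock': 0.1, 'q': array([-0.86279385,  0.50175631, -0.42682451,  1.55133014,  0.22080068,
        1.13830823, -0.21032813]), 'joint_vel': array([ 3.71293896e-05, -8.30296411e-04, -7.83291085e-05, -2.17828723e-03,
       -8.51547866e-04,  2.25064658e-03,  8.19206616e-04]), 'joint_torque': array([-1.11550803e-02, -5.67867315e+01, -5.83813190e+00, -2.79912633e+01,
       -6.89035398e-02,  2.39589839e-02,  1.57543508e-05]), 'tcp_pos': array([0.27943801, 0.58617328, 0.22578856]), 'tool_rot': array([-2.26184682e-04,  2.20556489e-01,  9.75373812e-01, -8.43821766e-04]), 'contact_force': array([ 0.09099885,  0.50873077, -0.5592064 ]), 'torque': array([-0.00207289,  0.04133462,  0.01702418]), 'grasp_force': 0.0, 'gripper_width': 0.9997636433088145}
```

View pics/top0.png

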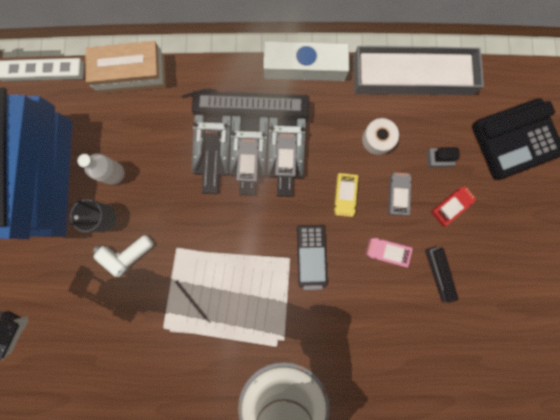

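View pics/scene0.png

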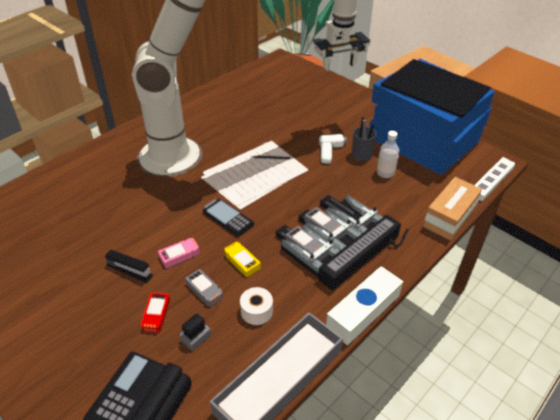

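The top view shows the grey pack at about (400,194) and the empty bay on the left at about (211,150), with its tongue pointing down toward (211,185). I'll enlarge both.

```bash
sed -i "s/^import numpy.*/&\nfrom scipy.spatial.transform import Rotation as Rn/; s/np.array(im\['rotation'\]).reshape(3,3)/Rn.from_quat(np.roll(im['rotation'],-1)).as_matrix()/g" h.py
python3 - <<'E'
from h import *
i=load('top0');c=i['color'][:,:,::-1]
a=cv2.resize(c[80:200,180:315],None,fx=4.4,fy=4.4,interpolation=cv2.INTER_CUBIC)
b=cv2.resize(c[165:225,380:420],None,fx=5,fy=5,interpolation=cv2.INTER_CUBIC)
o=np.zeros((600,800,3),np.uint8);o[:a.shape[0],:a.shape[1]]=a;o[:b.shape[0],600:800]=b
s=load('scene0')['color'][:,:,::-1]
b=cv2.resize(s[262:312,180:226],None,fx=4,fy=4,interpolation=cv2.INTER_CUBIC);o[320:520,600:784]=b
cv2.imwrite('pics/c1.png',o)
print(proj(i,[0.2794,0.586,0.226]),onz(i,288,405,0),onz(i,400,194,.026),onz(i,211,160,.03))
E
```

```text
(np.float64(4.343147215499187), np.float64(310.6118759649139)) [ 0.00900301 -0.01140697  0.        ] [ 0.54900331 -0.30420389  0.026     ] [0.63918022 0.18740873 0.03      ]
```

View pics/c1.png

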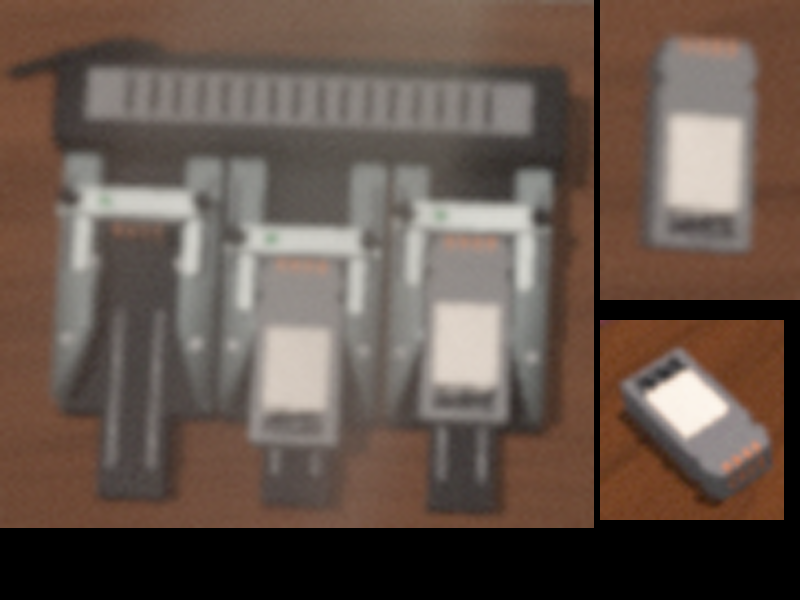

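The crop shows the loose pack with its nose up in the image, slightly rotated. The left bay is empty: guide tips are near crop (58,408) and (212,408), tongue front at (100–168,497), and the carriage face near row 215.

```bash
python3 - <<'E'
from h import *
i=load('top0');c=i['color']
hsv=cv2.cvtColor(c,cv2.COLOR_RGB2HSV).astype(int)
# pack mask: low-saturation/non-brown
m=np.zeros(c.shape[:2],np.uint8);m[168:222,384:418]=((c[...,0].astype(int)-c[...,2])[168:222,384:418]<28)*255
cs,_=cv2.findContours(m,0,2);k=max(cs,key=cv2.contourArea);print('px',cv2.minAreaRect(k),cv2.boundingRect(k))
P=np.array([onz(i,*p[0],.026)[:2] for p in k],np.float32);r=cv2.minAreaRect(P);print('pack',r)
# paper label centroid & contacts
g=np.argwhere((c[168:222,384:418].min(2)>165))+[168,384]
print('label c',onz(i,*g.mean(0)[::-1],.026))
L=np.array([onz(i,b,a,.026)[:2] for a,b in g],np.float32);print('label',cv2.minAreaRect(L))
for n,(x,y,z) in dict(tipL=(58,408,.042),tipR=(214,408,.042),tongL=(100,497,.022),tongR=(168,497,.022),tongL2=(106,400,.022),tongR2=(168,400,.022),stripL=(85,68,.058),stripR=(533,85,.058),stripLb=(85,120,.058),stripRb=(533,133,.058),carL=(82,215,.056),carR=(195,217,.056),
 p2tl=(248,442,.048),p2tr=(335,446,.048),p3tl=(419,420,.048),p3tr=(508,422,.048),grooveL=(122,310,.022),grooveLb=(109,465,.022),grooveR=(159,312,.022),grooveRb=(151,467,.022)).items():
    print(n,onz(i,180+(x+.5)/4.4-.5,80+(y+.5)/4.4-.5,z)[:2].round(4))
E
```

```text
px ((399.5237121582031, 194.0261993408203), (22.022491455078125, 41.548095703125), 2.8624050617218018) (388, 173, 23, 43)
pack ((0.5492150783538818, -0.30269700288772583), (0.057548414915800095, 0.1085808277130127), 85.90316009521484)
label c [ 0.5407125  -0.30481824  0.026     ]
label ((0.5411621928215027, -0.30397772789001465), (0.03668171167373657, 0.04738005995750427), 87.99172973632812)
tipL [0.6045 0.2318]
tipR [0.604  0.1403]
tongL [0.5546 0.2102]
tongR [0.5545 0.1697]
tongL2 [0.613  0.2076]
tongR2 [0.6128 0.1705]
stripL [0.8047 0.217 ]
stripR [ 0.7925 -0.0465]
stripLb [0.7729 0.2162]
stripRb [ 0.7633 -0.0462]
carL [0.7161 0.2171]
carR [0.7143 0.1509]
p2tl [0.5828 0.1196]
p2tr [0.5803 0.0693]
p3tl [0.5954 0.0207]
p3tr [ 0.594  -0.0307]
grooveL [0.6677 0.199 ]
grooveLb [0.5738 0.2051]
grooveR [0.6663 0.1767]
grooveRb [0.5725 0.1801]
```

```bash
cat > mv.py <<'E'
import sys
from h import *
# usage: x y z yaw_deg(of world angle of tool -x axis, i.e. push direction)
s=sensors.state(); t=np.array(s['tcp_pos']); R=Rn.from_quat(np.roll(s['tool_rot'],-1)).as_matrix()
x,y,z,yaw=map(float,sys.argv[1:5])
cur=np.degrees(np.arctan2(-R[1,0],-R[0,0]))
print('t',round(s['clock'],2),'tcp',t.round(4),'yaw',cur.round(2),'tilt',R[:,2].round(3),'F',s['contact_force'].round(2),'w',round(s['gripper_width'],3))
print('shift cm',(R.T@(np.array([x,y,z])-t)*100).round(2),'turn',np.radians(cur-yaw).round(4))
E
python3 mv.py .549 -.306 .15 -3
```

```text
t 0.1 tcp [0.2794 0.5862 0.2258] yaw -25.48 tilt [-0.001 -0.002 -1.   ] F [ 0.09  0.51 -0.56] w 1.0
shift cm [-62.72 -68.93   7.69] turn -0.3924
```

Emit:
apply_moves(moves="1 -25 -28 0 -0.4;1 -25 -28 0 -0.4;1 -25 -28 0 -0.4;1 -25 -28 0 -0.4;1 -25 -28 0 -0.4;1 -25 -28 0 -0.4;1 -25 -28 0 -0.4;1 -25 -28 0 -0.4;1 -25 -28 0 -0.4;1 -25 -28 0 -0.4")

```text
clock: 0.93
tcp_pos: [0.3869, 0.2175, 0.226]
tool_rot: [-0.0, 0.028, 1.0, -0.003]
contact_force: [0.4, -0.0, -0.3]
gripper_width: 1.004
grasp_force: 0.0
```

```bash
python3 mv.py .549 -.306 .12 -3
```

```text
t 0.93 tcp [0.3869 0.2175 0.226 ] yaw -3.18 tilt [-0.    -0.005 -1.   ] F [ 0.4  -0.04 -0.31] w 1.004
shift cm [-19.09 -51.32  10.86] turn -0.0032
```

Emit:
apply_moves(moves="1 -12 -27 0 0;1 -12 -27 0 0;1 -12 -27 0 0;1 -12 -27 0 0;1 -12 -27 0 0;1 -12 -27 0 0;1 -12 -27 0 0;1 -12 -27 0 0;1 -12 -27 0 0;1 -12 -27 0 0")

```text
clock: 1.77
tcp_pos: [0.4922, -0.0481, 0.2262]
tool_rot: [-0.001, 0.023, 1.0, 0.0]
contact_force: [-0.4, -0.0, -0.0]
gripper_width: 0.998
grasp_force: 0.0
```

Emit:
apply_moves(moves="1 -7 -24 2 0;1 -7 -24 4 0;1 -7 -24 6 0;1 -7 -24 8 0;1 -7 -24 10 0;1 -7 -24 10 0;1 -7 -24 10 0;1 -7 -24 10 0;1 -7 -24 10 0;1 -7 -24 10 0")

```text
clock: 2.6
tcp_pos: [0.5527, -0.2884, 0.1268]
tool_rot: [0.0, 0.021, 1.0, 0.001]
contact_force: [-0.3, -0.0, 0.8]
gripper_width: 0.997
grasp_force: 0.0
```

```bash
python3 mv.py .549 -.306 .004 -3; python3 - <<'E'
from h import *
grab('top','t1');s=grab('scene','s1');c=s['color'][:,:,::-1]
t=load('t1')['color'][:,:,::-1]
cv2.imwrite('pics/c2.png',np.hstack([cv2.resize(t[140:240,345:445],(400,400)),cv2.resize(c[230:330,150:250],(400,400))]))
# side check in scene view: pack top corners predicted
ctr=np.array([.551,-.3065]);a=np.radians(-3);u=np.array([np.cos(a),np.sin(a)]);v=np.array([-u[1],u[0]])
print([tuple(np.round(proj(load('scene0'),[*(ctr+u*dx+v*dy),.026]),1)) for dx in(.054,-.054) for dy in(.025,-.025)])
E
```

```text
t 2.6 tcp [ 0.5527 -0.2884  0.1268] yaw -2.39 tilt [ 0.     0.002 -1.   ] F [-0.27 -0.05  0.84] w 0.997
shift cm [ 0.29 -1.8  12.28] turn 0.0106
[(np.float64(223.9), np.float64(291.8)), (np.float64(209.1), np.float64(302.2)), (np.float64(199.4), np.float64(269.1)), (np.float64(184.8), np.float64(278.7))]
```

View pics/c2.png

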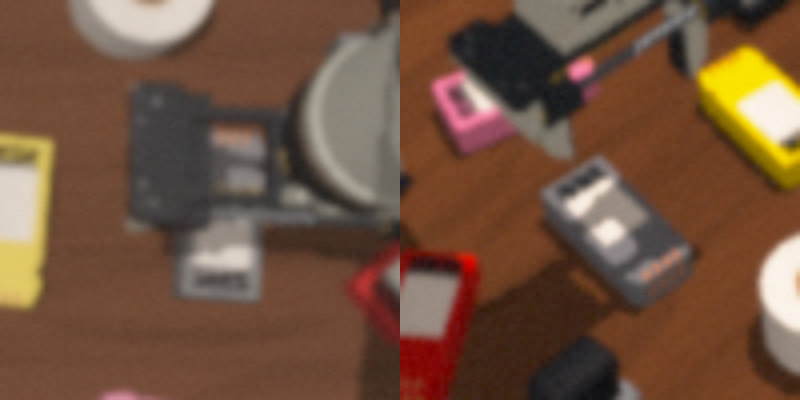

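The pack lies between the fingers' line, clear of its neighbours, and the predicted corners match the scene view (tail corners at about (185,278) and (200,269)). Descending.

Emit:
apply_moves(moves="1 0.5 -1.8 2 0.01;1 0.5 -1.8 4 0.01;1 0.5 -1.8 6 0.01;1 0.5 -1.8 8 0.01;1 0.5 -1.8 9.5 0.01;1 0.5 -1.8 10.5 0.01;1 0.5 -1.8 11.3 0.01;1 0.5 -1.8 11.8 0.01;1 0.5 -1.8 12 0.01;1 0.5 -1.8 12 0.01")

```text
clock: 3.53
tcp_pos: [0.5464, -0.3091, 0.007]
tool_rot: [0.0, 0.027, 1.0, -0.0]
contact_force: [0.2, -0.3, 0.7]
gripper_width: 1.001
grasp_force: 0.0
```

Emit:
apply_moves(moves="0.3 0 0 0 0;0 0 0 0 0;-0.2 0 0 0 0;-0.5 0 0 0 0;-1 0 0 0 0;-1 0 0 0 0;-1 0 0 0 0;-1 0 0 0 0;-1 0 0 0 0;-1 0 0 0 0")

```text
clock: 4.37
tcp_pos: [0.5461, -0.3086, 0.0068]
tool_rot: [-0.0, 0.027, 1.0, 0.0]
contact_force: [-0.6, 2.3, 2.8]
gripper_width: 0.543
grasp_force: 30.0
```

Emit:
apply_moves(moves="-1 0 0 -1 0;-1 0 0 -2 0;-1 0 0 -4 0;-1 0 0 -6 0;-1 0 0 -8 0;-1 0 0 -10 0;-1 0 0 -12 0;-1 0 0 -13 0;-1 0 0 -13 0;-1 0 0 -13 0")

```text
clock: 5.2
tcp_pos: [0.5462, -0.3098, 0.1372]
tool_rot: [0.001, 0.028, 1.0, -0.0]
contact_force: [-0.3, -0.2, -2.9]
gripper_width: 0.543
grasp_force: 30.0
```

```bash
python3 mv.py .57 .1905 .1 -2.5; python3 - <<'E'
from h import *
i=load('top0')
a=np.radians(-2.5);u=np.array([np.cos(a),np.sin(a)]);v=np.array([-u[1],u[0]])
# bed front corners & tongue, all at z .022
Q=lambda x,y:onz(i,180+(x+.5)/4.4-.5,80+(y+.5)/4.4-.5,.022)[:2]
for n,p in dict(bedL=(60,411),bedR=(214,411),tL=(100,497),tR=(168,497)).items(): q=Q(*p);print(n,q.round(4),'along',(q@u).round(4),'across',(q@v).round(4))
for n,(x,y) in dict(p2l=(248,442),p2r=(335,446),p3l=(419,420),p3r=(508,422)).items():
    q=onz(i,180+(x+.5)/4.4-.5,80+(y+.5)/4.4-.5,.048)[:2];print(n,'along',(q@u).round(4),'across',(q@v).round(4))
E
```

```text
t 5.2 tcp [ 0.5462 -0.3098  0.1372] yaw -3.16 tilt [ 0.001 -0.001 -1.   ] F [-0.29 -0.21 -2.94] w 0.543
shift cm [ 0.38 50.09  3.68] turn -0.0115
bedL [0.6065 0.235 ] along 0.5956 across 0.2613
bedR [0.606  0.1429] along 0.5992 across 0.1692
tL [0.5546 0.2102] along 0.545 across 0.2341
tR [0.5545 0.1697] along 0.5466 across 0.1937
p2l along 0.5771 across 0.1449
p2r along 0.5767 across 0.0945
p3l along 0.5939 across 0.0467
p3r along 0.5948 across -0.0048
```

Emit:
apply_moves(moves="-1 0 2 0 0;-1 0.4 6 0 -0.01;-1 0.4 9 0 -0.01;-1 0.4 12 0 -0.01;-1 0.4 15 0 -0.01;-1 0.4 18 0 -0.01;-1 0.4 21 0 -0.01;-1 0.4 24 0 -0.01;-1 0.4 26 0 -0.01;-1 0.4 27 0 -0.01")

```text
clock: 6.03
tcp_pos: [0.5556, -0.0351, 0.1351]
tool_rot: [-0.001, 0.02, 1.0, 0.001]
contact_force: [0.2, -0.2, -1.9]
gripper_width: 0.543
grasp_force: 30.0
```

Emit:
apply_moves(moves="-1 0 3 0 0;-1 0 6 0 0;-1 0 9 0 0;-1 0 12 0 0;-1 0 15 0 0;-1 0 18 0 0;-1 0 20 0 0;-1 0 22 0 0;-1 0 23 0 0;-1 0 23 0 0")

```text
clock: 6.87
tcp_pos: [0.5664, 0.1926, 0.1357]
tool_rot: [-0.001, 0.021, 1.0, 0.0]
contact_force: [-0.9, -0.3, -2.6]
gripper_width: 0.543
grasp_force: 30.0
```

```bash
python3 mv.py .57 .1908 .0288 -2.5
```

```text
t 6.87 tcp [0.5664 0.1926 0.1357] yaw -2.38 tilt [-0.001  0.001 -1.   ] F [-0.91 -0.26 -2.63] w 0.543
shift cm [-0.38 -0.17 10.69] turn 0.0021
```

Emit:
apply_moves(moves="-1 -0.3 -0.2 2 0;-1 -0.3 -0.2 4 0;-1 -0.3 -0.2 6 0;-1 -0.3 -0.2 7.5 0;-1 -0.3 -0.2 8.5 0;-1 -0.3 -0.2 9 0;-1 -0.3 -0.2 9 0;-1 -0.3 -0.2 9 0;-1 -0.3 -0.2 9 0")

```text
clock: 7.62
tcp_pos: [0.571, 0.1881, 0.0477]
tool_rot: [0.001, 0.023, 1.0, 0.0]
contact_force: [-0.0, 0.7, -1.8]
gripper_width: 0.54
grasp_force: 30.0
```

```bash
python3 mv.py .57 .1908 .0288 -2.5;python3 - <<'E'
from h import *
t=grab('top','t2')['color'][:,:,::-1];c=grab('scene','s2')['color'][:,:,::-1]
cv2.imwrite('pics/c3.png',np.hstack([cv2.resize(t[80:200,170:270],(400,480)),cv2.resize(c[180:300,270:370],(400,480))]))
E
```

```text
t 7.62 tcp [0.571  0.1881 0.0477] yaw -2.59 tilt [ 0.002  0.    -1.   ] F [-0.03  0.68 -1.84] w 0.54
shift cm [0.11 0.26 1.89] turn -0.0015
```

View pics/c3.png

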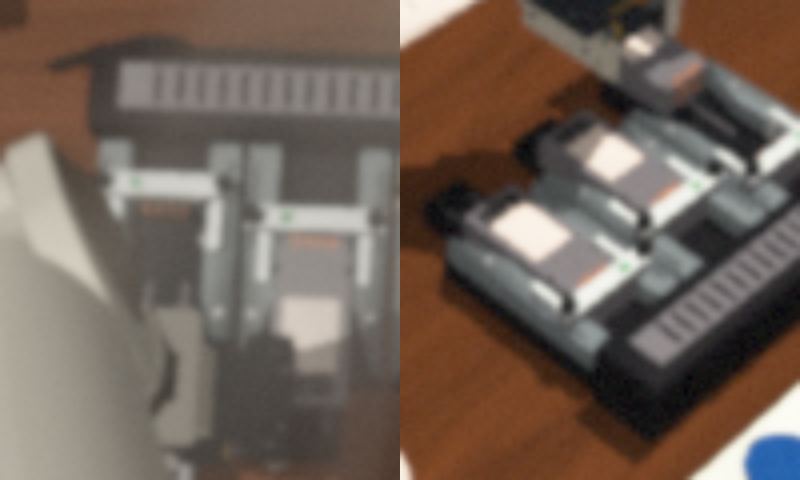

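The pack is centred above the tongue, its nose between the guide tips, with nothing touching. I'm lowering it gently, and will open only part-way because the neighbouring pack is close.

Emit:
apply_moves(moves="-1 0.1 0.2 0.5 0;-1 0.1 0.2 0.9 0;-1 0.1 0.2 1.2 0;-1 0.1 0.2 1.4 0;-1 0.1 0.2 1.5 0;-1 0.1 0.2 1.5 0")

```text
clock: 8.22
tcp_pos: [0.5688, 0.1901, 0.0312]
tool_rot: [-0.0, 0.022, 1.0, -0.0]
contact_force: [0.2, -0.5, -2.4]
gripper_width: 0.538
grasp_force: 30.0
```

Emit:
apply_moves(moves="-1 0 0 0.1 0;-1 0 0 0.15 0;-1 0 0 0.2 0;-1 0 0 0.2 0")

```text
clock: 8.55
tcp_pos: [0.5691, 0.1902, 0.0297]
tool_rot: [-0.0, 0.022, 1.0, 0.0]
contact_force: [0.2, -0.1, -2.8]
gripper_width: 0.541
grasp_force: 30.0
```

Emit:
apply_moves(moves="-1 0 0 0.05 0;-1 0 0 0.1 0;-1 0 0 0.15 0;-1 0 0 0.15 0")

```text
clock: 8.88
tcp_pos: [0.5694, 0.1903, 0.0288]
tool_rot: [0.0, 0.022, 1.0, 0.0]
contact_force: [-1.9, -0.4, 2.4]
gripper_width: 0.545
grasp_force: 30.0
```

Contact is soft, about 5 N. Releasing part-way and lifting.

Emit:
apply_moves(moves="0.2 0 0 0 0;0.3 0 0 0 0;0.3 0 0 0 0;0.3 0 0 0 0;0.3 0 0 -1 0;0.3 0 0 -2.5 0;0.3 0 0 -4.5 0;0.3 0 0 -6 0;0.3 0 0 -7 0;0.3 0 0 -7 0")

```text
clock: 9.72
tcp_pos: [0.571, 0.1909, 0.1012]
tool_rot: [0.002, 0.022, 1.0, 0.001]
contact_force: [0.3, 0.3, 0.5]
gripper_width: 0.65
grasp_force: 0.0
```

Emit:
apply_moves(moves="0.3 3 0 0 0;0 6 0 0 0;-1 8 0 0 0;-1 9 0 0 0;-1 9 0 0 0;-1 9 0 0 0;-1 9 0 0 0;-1 9 0 0 0")

```text
clock: 10.38
tcp_pos: [0.4809, 0.1941, 0.0983]
tool_rot: [0.001, 0.023, 1.0, 0.0]
contact_force: [0.3, -0.2, 0.6]
gripper_width: 0.191
grasp_force: 0.0
```

```bash
python3 mv.py .485 .194 .032 -2.5;python3 - <<'E'
from h import *
t=grab('top','t3')['color'][:,:,::-1];c=grab('scene','s3')['color'][:,:,::-1]
cv2.imwrite('pics/c4.png',np.hstack([cv2.resize(t[80:200,170:270],(400,480)),cv2.resize(c[140:260,270:370],(400,480))]))
E
```

```text
t 10.38 tcp [0.4809 0.1941 0.0983] yaw -2.63 tilt [ 0.001  0.    -1.   ] F [ 0.34 -0.18  0.6 ] w 0.191
shift cm [-0.4   0.01  6.63] turn -0.0023
```

View pics/c4.png

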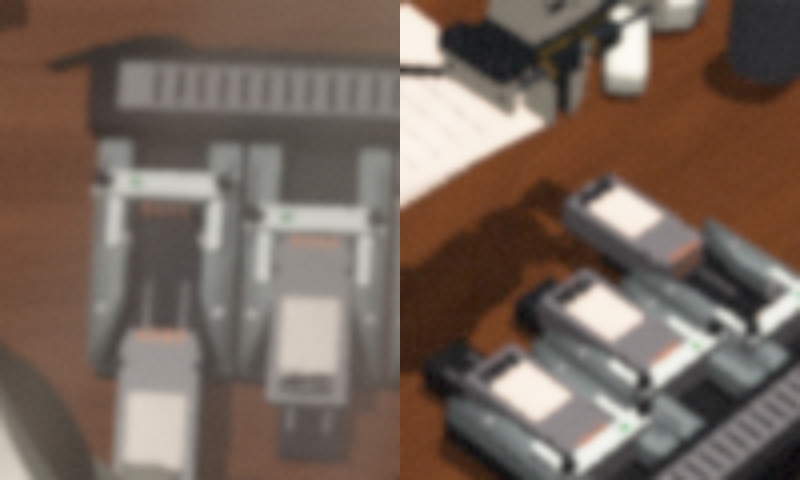

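The pack rests flat in the mouth, its nose between the guides at crop (160,330), about 81 mm short of home. Lowering the closed fingers behind the tail.

Emit:
apply_moves(moves="-1 0 0 2 0;-1 0 0 4 0;-1 0 0 5.5 0;-1 0 0 6.4 0;-1 0 0 6.6 0;-1 0 0 6.6 0;-1 0 0 6.6 0;-1 0 0 6.6 0")

```text
clock: 11.15
tcp_pos: [0.4801, 0.1946, 0.0331]
tool_rot: [0.001, 0.022, 1.0, 0.0]
contact_force: [-0.2, -1.0, 0.1]
gripper_width: 0.003
grasp_force: 0.0
```

Emit:
apply_moves(moves="-1 -0.4 0 0 0;-1 -0.8 0 0 0;-1 -1.2 0 0 0;-1 -1.6 0 0 0;-1 -2 0 0 0;-1 -2.4 0 0 0;-1 -2.8 0 0 0;-1 -3.2 0 0 0;-1 -3.6 0 0 0;-1 -4 0 0 0")

```text
clock: 11.98
tcp_pos: [0.5192, 0.1924, 0.0321]
tool_rot: [-0.0, 0.022, 1.0, -0.0]
contact_force: [-1.0, 0.2, 0.5]
gripper_width: 0.005
grasp_force: 0.4
```

```bash
python3 mv.py .6 .1888 .032 -2.5
```

```text
t 11.98 tcp [0.5192 0.1924 0.0321] yaw -2.56 tilt [-0.001 -0.    -1.   ] F [-1.01  0.19  0.53] w 0.005
shift cm [-8.09  0.    0.  ] turn -0.001
```

Emit:
apply_moves(moves="-1 -0.4 0 0 0;-1 -0.8 0 0 0;-1 -1.2 0 0 0;-1 -1.6 0 0 0;-1 -2 0 0 0;-1 -2.4 0 0 0;-1 -2.8 0 0 0;-1 -3.1 0 0 0;-1 -3.4 0 0 0;-1 -3.6 0 0 0")

```text
clock: 12.82
tcp_pos: [0.5555, 0.1908, 0.0322]
tool_rot: [0.0, 0.022, 1.0, 0.0]
contact_force: [-0.8, 0.7, -0.2]
gripper_width: 0.003
grasp_force: 0.3
```

```bash
python3 mv.py .6 .1888 .032 -2.5;python3 - <<'E'
from h import *
t=grab('top','t4')['color'][:,:,::-1];c=grab('scene','s4')['color'][:,:,::-1]
cv2.imwrite('pics/c5.png',np.hstack([cv2.resize(t[80:200,170:270],(400,480)),cv2.resize(c[140:260,270:370],(400,480))]))
E
```

```text
t 12.82 tcp [0.5555 0.1908 0.0322] yaw -2.57 tilt [ 0.  0. -1.] F [-0.83  0.73 -0.17] w 0.003
shift cm [-4.45 -0.    0.02] turn -0.0012
```

View pics/c5.png

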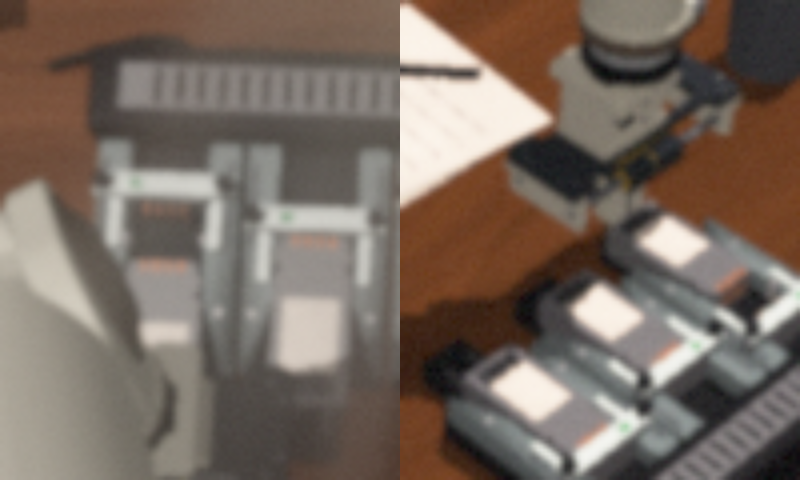

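The pack is entering straight. Its nose is at crop (165,259), about 37 mm from home (row 199). Now slower, feeling for the catches.

Emit:
apply_moves(moves="-1 -0.2 0 0 0;-1 -0.4 0 0 0;-1 -0.6 0 0 0;-1 -0.75 0 0 0;-1 -0.9 0 0 0;-1 -1.05 0 0 0;-1 -1.2 0 0 0")

```text
clock: 13.5
tcp_pos: [0.5672, 0.1903, 0.0322]
tool_rot: [-0.0, 0.022, 1.0, 0.0]
contact_force: [-0.7, -0.1, 0.5]
gripper_width: 0.003
grasp_force: 0.5
```

Emit:
apply_moves(moves="-1 -0.1 0 0 0;-1 -0.2 0 0 0;-1 -0.3 0 0 0;-1 -0.4 0 0 0")

```text
clock: 13.83
tcp_pos: [0.5711, 0.1901, 0.0322]
tool_rot: [-0.0, 0.022, 1.0, 0.0]
contact_force: [-1.2, 0.2, 0.7]
gripper_width: 0.008
grasp_force: 0.5
```

Emit:
apply_moves(moves="-1 -0.1 0 0 0;-1 -0.2 0 0 0;-1 -0.3 0 0 0;-1 -0.4 0 0 0")

```text
clock: 14.17
tcp_pos: [0.5752, 0.1899, 0.0322]
tool_rot: [-0.0, 0.022, 1.0, 0.0]
contact_force: [-1.1, 0.3, 1.2]
gripper_width: 0.002
grasp_force: 0.6
```

Emit:
apply_moves(moves="-1 -0.1 0 0 0;-1 -0.2 0 0 0;-1 -0.3 0 0 0")

```text
clock: 14.42
tcp_pos: [0.5777, 0.1899, 0.0322]
tool_rot: [-0.0, 0.022, 1.0, -0.0]
contact_force: [-3.6, 0.7, 2.5]
gripper_width: 0.003
grasp_force: 1.6
```

Emit:
apply_moves(moves="-1 -0.1 0 0 0;-1 -0.2 0 0 0;-1 -0.3 0 0 0")

```text
clock: 14.67
tcp_pos: [0.5804, 0.19, 0.0321]
tool_rot: [-0.001, 0.022, 1.0, 0.0]
contact_force: [-3.9, 1.0, 2.4]
gripper_width: 0.003
grasp_force: 2.2
```

Emit:
apply_moves(moves="-1 -0.1 0 0 0;-1 -0.2 0 0 0;-1 -0.3 0 0 0")

```text
clock: 14.92
tcp_pos: [0.5839, 0.1896, 0.0321]
tool_rot: [-0.0, 0.022, 1.0, -0.0]
contact_force: [-4.3, 0.3, 1.7]
gripper_width: 0.004
grasp_force: 1.8
```

Emit:
apply_moves(moves="-1 -0.1 0 0 0;-1 -0.2 0 0 0;-1 -0.3 0 0 0")

```text
clock: 15.17
tcp_pos: [0.5877, 0.1891, 0.0321]
tool_rot: [0.0, 0.023, 1.0, -0.0]
contact_force: [-1.5, 0.7, 0.6]
gripper_width: 0.001
grasp_force: 1.1
```

Emit:
apply_moves(moves="-1 -0.1 0 0 0;-1 -0.2 0 0 0;-1 -0.3 0 0 0")

```text
clock: 15.42
tcp_pos: [0.5896, 0.1895, 0.0321]
tool_rot: [-0.001, 0.022, 1.0, 0.0]
contact_force: [-4.3, 0.7, 1.6]
gripper_width: 0.002
grasp_force: 2.4
```

Emit:
apply_moves(moves="-1 -0.05 0 0 0;-1 -0.1 0 0 0;-1 -0.15 0 0 0;-1 -0.2 0 0 0")

```text
clock: 15.75
tcp_pos: [0.5916, 0.1895, 0.0321]
tool_rot: [-0.0, 0.022, 1.0, 0.0]
contact_force: [-4.6, 0.8, 2.0]
gripper_width: 0.004
grasp_force: 2.5
```

Emit:
apply_moves(moves="-1 -0.05 0 0 0;-1 -0.1 0 0 0")

```text
clock: 15.92
tcp_pos: [0.5928, 0.1894, 0.0321]
tool_rot: [-0.0, 0.022, 1.0, 0.0]
contact_force: [-4.2, 1.2, 1.4]
gripper_width: 0.005
grasp_force: 2.0
```

Emit:
apply_moves(moves="-1 -0.05 0 0 0;-1 -0.1 0 0 0")

```text
clock: 16.08
tcp_pos: [0.594, 0.1892, 0.0321]
tool_rot: [-0.0, 0.022, 1.0, 0.0]
contact_force: [-5.1, 1.7, 2.0]
gripper_width: 0.008
grasp_force: 2.6
```

Emit:
apply_moves(moves="-1 -0.05 0 0 0;-1 -0.05 0 0 0")

```text
clock: 16.25
tcp_pos: [0.5941, 0.1893, 0.0321]
tool_rot: [-0.001, 0.022, 1.0, -0.0]
contact_force: [-4.9, 0.4, 2.8]
gripper_width: 0.004
grasp_force: 2.7
```

Emit:
apply_moves(moves="-1 -0.05 0 0 0;-1 -0.05 0 0 0")

```text
clock: 16.42
tcp_pos: [0.5942, 0.1893, 0.0321]
tool_rot: [-0.001, 0.022, 1.0, -0.0]
contact_force: [-7.7, 1.8, 3.3]
gripper_width: 0.004
grasp_force: 3.2
```

Emit:
apply_moves(moves="-1 -0.05 0 0 0;-1 -0.05 0 0 0")

```text
clock: 16.58
tcp_pos: [0.5943, 0.1895, 0.0321]
tool_rot: [-0.001, 0.022, 1.0, 0.0]
contact_force: [-6.9, 1.7, 3.4]
gripper_width: 0.006
grasp_force: 3.6
```

Emit:
apply_moves(moves="-1 -0.05 0 0 0;-1 -0.05 0 0 0")

```text
clock: 16.75
tcp_pos: [0.5945, 0.1897, 0.0321]
tool_rot: [-0.001, 0.022, 1.0, 0.0]
contact_force: [-8.9, 2.1, 4.6]
gripper_width: 0.005
grasp_force: 4.0
```

The force climbs while motion stalls near x=0.594, about 6 mm after the contact springs were first felt. I'll back off and check that the catches hold the pack.

Emit:
apply_moves(moves="-1 0.5 0 0 0;-1 1.5 0 0 0;-1 3 0 0 0;-1 5 0 0 0;-1 8 0 0 0;-1 11 0 0 0;-1 13 0 0 0;-1 13 0 0 0;-1 13 0 0 0")

```text
clock: 17.5
tcp_pos: [0.4661, 0.1947, 0.0327]
tool_rot: [0.001, 0.022, 1.0, 0.0]
contact_force: [0.3, 0.4, 0.9]
gripper_width: 0.007
grasp_force: 0.0
```

```bash
python3 mv.py .5944 .1888 .032 -2.5;python3 - <<'E'
from h import *
ti=grab('top','t5');t=ti['color'][:,:,::-1];c=grab('scene','s5')['color'][:,:,::-1]
cv2.imwrite('pics/c6.png',np.hstack([cv2.resize(t[100:190,185:260],(500,600),interpolation=2)[:,:400],cv2.resize(c[180:255,295:370],(400,400),interpolation=2)[:,:].repeat(1,0) if 0 else cv2.resize(c[170:260,310:370],(400,600),interpolation=2)]))
E
```

```text
t 17.5 tcp [0.4661 0.1947 0.0327] yaw -2.52 tilt [ 0.002  0.    -1.   ] F [0.29 0.4  0.86] w 0.007
shift cm [-12.85  -0.03   0.09] turn -0.0004
```

View pics/c6.png

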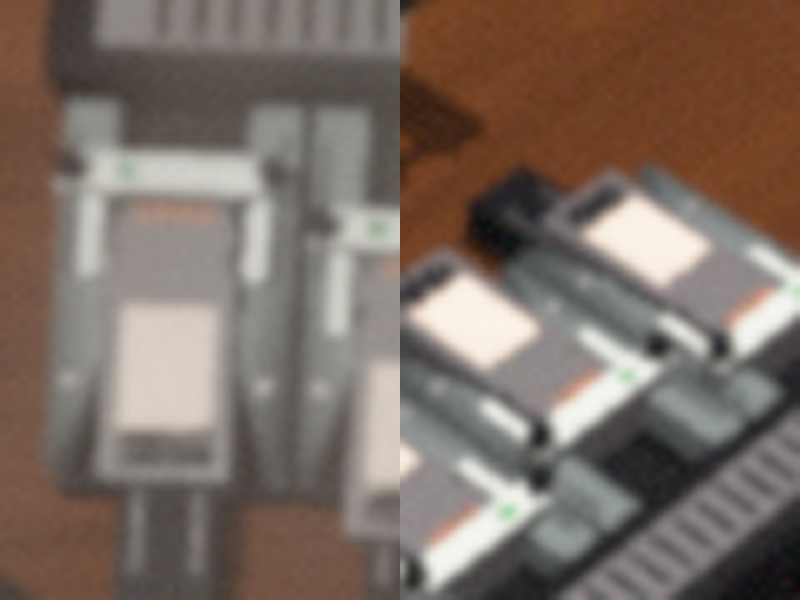

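The pack sits against the carriage like its neighbours (copper contacts at crop row 212, just below the bar). I'll compare the gap numerically across the three bays.

```bash
python3 - <<'E'
from h import *
T=[grab('top','t6_%d'%k)['color'].astype(float) for k in range(4)]
c=np.mean(T,0);i=load('t6_0')
from scipy.ndimage import center_of_mass as com
for n,u0 in(('b1',211),('b2',249),('b3',287)):
    r=slice(105,150);s=slice(u0-9,u0+9)
    w=c[r,s]; cop=np.clip(w[...,0]-w[...,2]-25,0,None); v=com(cop[8:])[0]+113; vc=com(cop)[1]+u0-9
    # white bar: bright & above copper
    p=w[:,6:12].mean((1,2)); 
    k=int(v)-105; bar=np.clip(w[k-11:k-2,5:13].mean(2)-130,0,None); b=com(bar)[0]+v.__int__()-11
    # tail edge
    col=c[140:190,u0-6:u0+6].mean((1,2))
    P=onz(i,vc,v,.048);B=onz(i,vc,b,.056)
    print(n,'cop',round(v,2),round(vc,2),'bar',round(b,2),'gap mm',((B-P)[0]*1000).round(2))
E
```

```text
b1 cop 131.36 210.34 bar 125.49 gap mm 13.13
b2 cop 139.88 248.28 bar 133.94 gap mm 13.38
b3 cop 134.65 286.77 bar 128.81 gap mm 13.05
```

Emit:
apply_moves(moves="-1 0 0 -2 0;-1 0 0 -5 0;-1 0 0 -8 0;-1 0 0 -10 0;-1 0 0 -10 0;-1 0 0 -10 0;-1 0 0 -10 0;-1 0 0 -10 0")

```text
clock: 18.47
tcp_pos: [0.4654, 0.1943, 0.131]
tool_rot: [-0.001, 0.023, 1.0, -0.0]
contact_force: [0.5, -0.5, -0.0]
gripper_width: 0.004
grasp_force: 0.0
```

```bash
python3 -c "
from h import *
print(ticket.sign_off())"
```

```text
the job is handed in; nothing more can be done
None
```

The spare pack is in the empty bay, pushed in nose-first with at most about 9 N, and the job was handed in at about 18.5 s with the arm clear; the catches can't be read directly, but after I let go its gap to the carriage matched the two packs already there to within 0.3 mm.

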